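# Sweep the loose caps off the culture light panel into the wash-up tub

### The job

Three teal screw caps left on the white light panel are shading the cultures: sweep all three over the end of the panel into the dark blue wash-up tub. Push them along with your fingers, do not pick them up, and leave the vials, the bottles and the light meter as they stand.

Things in the scene. Friction and masses are not known exactly. Their poses are not given: they have to be found in the camera images.
- panel: LED light panel for cultures, a flat fixed box with finned black sides and a white diffuser top in a flush aluminium bezel: 410 (its x) x 500 (its y) mm, top flat, level and without any lip, 100 mm above the bench. Origin at the centre of its underside, on the bench; its x axis points away from the robot (turned up to 7 degrees either way), y along its length, z up.
- wash_tub: dark blue open wash-up tub standing on the bench against one end of the panel (the panel's +y end or its -y end, different each time), fixed. Outside 300 mm (x, parallel to the panel's x) x 160 mm (y) x 90 mm high, walls and floor 4 mm; its rim is 10 mm below the panel's top and 3 mm off its end face. Origin at the centre of its underside, 35 mm nearer the robot than the panel's centre line along the panel's x (-0.035 in the panel's frame).
- waste_tub: red waste tub of the same size with some old white tubes in it, fixed against the other end of the panel in the same way; nothing is to go in here
- cap0_mid (a point): centre of a loose teal screw cap (the caps are all alike), a ribbed disc 44 mm across and 22 mm high, about 20 g, closed side up, lying flat on the panel, so that the centre is 11 mm above the panel's top; slides easily, nothing holds it
- cap0: the same teal cap as a body; origin at the centre of its underside
- cap1_mid (a point): centre of a loose teal screw cap (the caps are all alike), a ribbed disc 44 mm across and 22 mm high, about 20 g, closed side up, lying flat on the panel, so that the centre is 11 mm above the panel's top; slides easily, nothing holds it
- cap1: the same teal cap as a body; origin at the centre of its underside
- cap2_mid (a point): centre of a loose teal screw cap (the caps are all alike), a ribbed disc 44 mm across and 22 mm high, about 20 g, closed side up, lying flat on the panel, so that the centre is 11 mm above the panel's top; slides easily, nothing holds it
- cap2: the same teal cap as a body; origin at the centre of its underside
- vial0: small green culture vial with a white cap, 30 mm across, 58 mm high, loose, standing on the panel among the caps; origin at the centre of its underside. Must stay standing in its place
- vial1: small green culture vial with a white cap, 30 mm across, 58 mm high, loose, standing on the panel among the caps; origin at the centre of its underside. Must stay standing in its place
- vial2: small green culture vial with a white cap, 30 mm across, 58 mm high, loose, standing on the panel among the caps; origin at the centre of its underside. Must stay standing in its place
- bottle0: green glass culture bottle with a white cap, 54 mm across, 110 mm high, loose, standing near the panel's far long edge (about 0.17 along the panel's x); origin at the centre of its underside. Must stay in its place
- bottle1: green glass culture bottle with a white cap, 54 mm across, 110 mm high, loose, standing near the panel's far long edge (about 0.17 along the panel's x); origin at the centre of its underside. Must stay in its place
- meter: yellow hand-held light meter, 55 (x) x 115 (y) x 24 mm, loose, lying near the panel's far long edge between the two bottles; origin at the centre of its underside. Must stay in its place
There are look-alikes about, which are no part of the job. What is shaped like the bottle1 but pink is not meant. Leave any pink look-alike of the cap0 alone.

How it is judged:
By the outcome, as a careful person would: the job done as asked, in the order asked, and still so for the second after the job is handed in, with the robot touching nothing.
It also fails if it takes over 67 s, if anything falls off the work surface, if the arm or the gripper's body presses on something with over 40 N, if the wrist force passes 120 N, or if a joint passes its speed limit or range.

### The arm

A 6-joint arm with a two-finger parallel gripper is mounted at the origin on the work surface. World frame = base frame: x ahead of the robot, y to its left, z up, the work surface at z = 0. Lengths are in mm, angles in rad, forces in N, time in s.
With the tool pointing down it reaches from about 275 to 750 mm from the base axis. Payload 10.2 kg.
Tool frame: the origin (TCP) lies between the finger pads; the fingertips stand 11 mm ahead of it and the grasp point (between the pads) lies 8 mm behind it (ctrl.tip_extent is the distance from the TCP to the fingertips, in mm); z points along the fingers, y is the direction in which the jaws open and shut (so a half turn about z gives the same grasp; the last joint's range is limited). The gripper opens to 85 mm and grips with 20 to 120 N. Pads are 22 mm wide; open, the fingers measure 114 mm over their backs; the gripper's body (76 mm by 85 mm) begins 54 mm behind the grasp point. The pads swing forward as they close: fully open they stand 13 mm farther back than shut.
Start: joints at [0.963, 0.313, 1.498, -0, 1.331, -0.223], TCP at [197.084, 486.61, 242.294] pointing down, gripper open.
Joint ranges: [-2.94, 2.94], [-0.97, 2.17], [0.19, 2.56], [-1.23, 4.37], [0.02, 3.11], [-2.88, 2.88]. Speed limits (rad/s): [2.39, 2.39, 3.01, 3.14, 3.14, 3.14].

### API

Orientations are given as a unit quaternion [w, x, y, z].
In Python, from rig import ctrl gives the robot as it stands.
- The arm moves only by the tool apply_moves, never from a script. Its argument "commands" is a list of rows, each a list of 5 numbers: the finger opening in cm, from 0 to 8.54, then the shift along the tool's x, y, z in cm, then the turn about the tool's z in rad. In form: [[jaw, dx, dy, dz, roll], ...]. A call has 1 to 12 rows; each row shifts and turns the commanded pose from where the row before left it, along the tool's axes as they then stand; what a row does not reach is not made up. A row lasts 1/12 s, in which the tool goes at most 41.7 mm and 7.16 degrees, less where a joint would pass 70% of its speed; a pose out of reach is approached as far as the arm can. A call with a gripper value outside its range is refused whole. The fingers move at their own pace and stop on an object; "squeeze" is the grip in N (left out, the last holds). Time passes only in rows, so rows that do not move let the fingers close. It gives the time, the measured TCP pose, the force and the opening at its end, in the units of the state.
- ctrl.sense(): the state, without advancing time (a new reading comes with each control period).
- ctrl.capture(name): name is "side" or "top"; returns the picture (400x640x3 uint8, red, green, blue); there is no depth.
- ctrl.camera_info(name): a dict with "fov_y" (degrees; the focal length in pixels is half the picture's height over the tangent of half this angle, whatever the lens; pixels are square), "cx", "cy" (the principal point, pixels), "dist_coeffs" ([k1, k2, p1, p2, k3] as OpenCV has them; the pictures are not rectified), "camera_from_world" (4x4, takes a point from world to camera coordinates). Camera axes: x right, y down, z forward; pixel columns grow to the right and rows downward; lengths in mm; the calibration is good to about 2 mm. A picture is of the moment at which its call begins. camera_info takes no time and is no camera call.
- ctrl.finish_job(): hands the job in, once; it reports no verdict.
The state is a dict: "time_s": time; "joints": joint angles; "dq": joint speeds; "tau": joint torques, N m; "eef_pos": TCP position; "ee_rot": TCP orientation; "force": force on the tool from outside, world axes, zero at the start; "wrist_torque": the same for the moment, N m; "grip_width": opening from 0.0 (shut) to 1.0 (fully open).
Only numpy, scipy, OpenCV 4.12 (cv2) and the standard library are available. Lean on these libraries where they do the work, as an engineer would, in place of code of your own. Each camera call takes 0.05 s, during which the arm holds its last target.

## Working session

There is one attempt and no reset: what is moved stays moved. The work goes in short steps, Python scripts to look and compute and a tool call to move; the robot and the scene stay as the last step left them, time stands still between calls to the robot, and variables do not carry over. Pictures are saved under pics/ and viewed, and the job is handed in when it is done.

Besides the shell and the picture viewer there is one more tool, called after "Emit:" as a command line: name --pt "numbers of a row" for each row, then --argument value for the rest. apply_moves: Moves the arm, as the interface text tells. Its arguments: {"type":"object","properties":{"commands":{"type":"array"},"squeeze":{"type":"number"}},"required":["commands"]}

```bash
mkdir -p pics; ls; python3 - <<'E'
from rig import ctrl
import cv2
for n in("top","side"):
    im=ctrl.capture(n); cv2.imwrite(f"pics/{n}0.png",im[:,:,::-1]); i=ctrl.camera_info(n); print(n,i)
s=ctrl.sense();print(s)
E
```

```text
pics
top {'fov_y': 43.300149105466325, 'cx': 315.2355721401194, 'cy': 198.56272185693336, 'dist_coeffs': array([-0.01566197,  0.        ,  0.        ,  0.        ,  0.        ]), 'camera_from_world': array([[-1.84109960e-02, -9.99827419e-01, -2.48326571e-03,
         1.14233388e+02],
       [-9.97064197e-01,  1.85446285e-02, -7.42905410e-02,
         5.55797713e+02],
       [ 7.43237711e-02,  1.10821248e-03, -9.97233548e-01,
         1.58316152e+03],
       [ 0.00000000e+00,  0.00000000e+00,  0.00000000e+00,
         1.00000000e+00]])}
side {'fov_y': 47.48695429778227, 'cx': 315.0916288691207, 'cy': 200.33103128336967, 'dist_coeffs': array([0.02083407, 0.        , 0.        , 0.        , 0.        ]), 'camera_from_world': array([[ 9.99634291e-01, -1.38196150e-02,  2.32444218e-02,
        -5.28754028e+02],
       [ 1.25309900e-02, -5.24983295e-01, -8.51020279e-01,
         1.08678958e+02],
       [ 2.39637057e-02,  8.51000328e-01, -5.24618130e-01,
         1.30830389e+03],
       [ 0.00000000e+00,  0.00000000e+00,  0.00000000e+00,
         1.00000000e+00]])}
{'time_s': 0.1, 'joints': array([ 9.62599901e-01,  3.13362248e-01,  1.49835028e+00,  3.31978551e-05,
        1.33100650e+00, -2.23412125e-01]), 'dq': array([ 0.0002045 , -0.00022421, -0.00221444, -0.00035038,  0.0008904 ,
        0.00168884]), 'tau': array([ 3.14005105e-03, -4.12895107e+01, -2.60140783e+01, -1.40302254e-04,
        3.04864770e-03,  1.49060975e-05]), 'eef_pos': array([196.94762581, 486.42729845, 241.81264776]), 'ee_rot': array([-2.42234829e-04,  1.91211302e-01,  9.81548736e-01, -5.08689083e-04]), 'force': array([ 0.15377689, -0.30131051,  0.44101202]), 'wrist_torque': array([0.04507526, 0.00086312, 0.04657547]), 'grip_width': 1.0048416801082432}
```

View pics/top0.png

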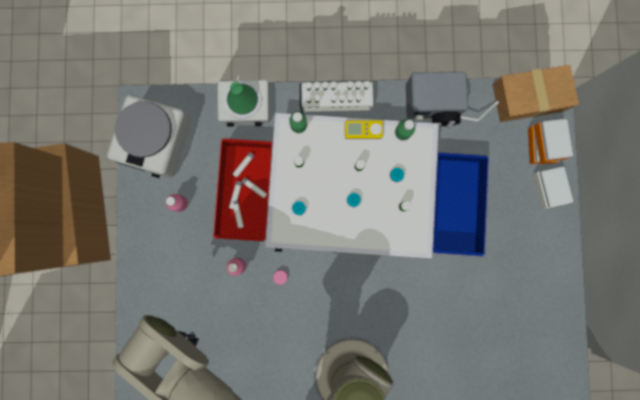

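View pics/side0.png

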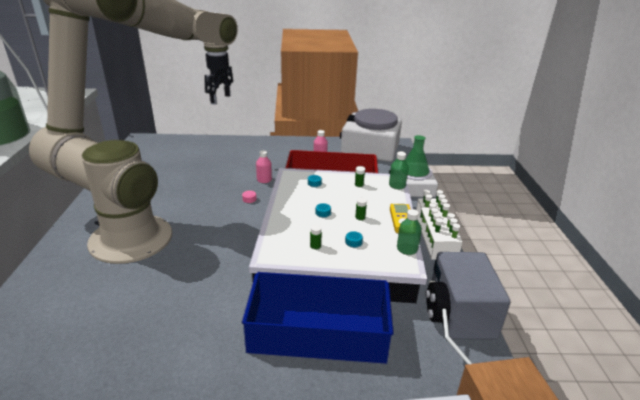

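Top view: teal caps at (397,174), (354,200) and (299,208). Vials have white tops at (299,161), (361,165) and (405,205). The blue tub is on the right (-y), the red one on the left. The pink cap at (280,277) lies on the bench and isn't part of the job.

```bash
cat > h.py <<'E'
import numpy as np, cv2
from rig import ctrl
def K(n):
    i=ctrl.camera_info(n); f=200/np.tan(np.radians(i["fov_y"]/2))
    return np.array([[f,0,i["cx"]],[0,f,i["cy"]],[0,0,1]]),i["dist_coeffs"],i["camera_from_world"]
def ray(n,pts,z):
    k,d,T=K(n); u=cv2.undistortPoints(np.array(pts,float).reshape(-1,1,2),k,d).reshape(-1,2)
    R=T[:3,:3]; c=-R.T@T[:3,3]; D=np.c_[u,np.ones(len(u))]@R
    return c+D*((z-c[2])/D[:,2])[:,None]
def proj(n,P):
    k,d,T=K(n); return cv2.projectPoints(np.array(P,float).reshape(-1,1,3),cv2.Rodrigues(T[:3,:3])[0],T[:3,3],k,d)[0].reshape(-1,2)
def blobs(m,amin=15):
    n,l,s,c=cv2.connectedComponentsWithStats(m.astype(np.uint8)); return [(c[i],s[i]) for i in range(1,n) if s[i,4]>=amin]
def teal(im):
    h=cv2.cvtColor(im,cv2.COLOR_RGB2HSV); return (h[...,0]>85)&(h[...,0]<103)&(h[...,1]>140)&(h[...,2]>70)
E
python3 - <<'E'
from h import *
np.set_printoptions(precision=1,suppress=True)
t=cv2.imread("pics/top0.png")[:,:,::-1].copy(); s=cv2.imread("pics/side0.png")[:,:,::-1].copy()
for n,im in(("top",t),("side",s)):
    for c,st in blobs(teal(im)): print(n,"teal",c,st,ray(n,[c],100+(18 if n=="top" else 13)))
h=cv2.cvtColor(t,cv2.COLOR_RGB2HSV)
# panel: hull of bright area
m=((h[...,1]<40)&(h[...,2]>150)).astype(np.uint8); m[:105]=0;m[265:]=0;m[:,:262]=0;m[:,445:]=0
cs,_=cv2.findContours(m,0,2); c=max(cs,key=cv2.contourArea); r=cv2.minAreaRect(c); print(r)
b=ray("top",cv2.boxPoints(r),100); print(b)
ap=cv2.approxPolyDP(cv2.convexHull(c),4,True).reshape(-1,2); print(ap, ray("top",ap,100))
o=t[100:265,260:500]; cv2.imwrite("pics/top0c.png",cv2.resize(o[:,:,::-1],None,fx=3.3,fy=3.3,interpolation=cv2.INTER_CUBIC))
o=s[150:290,240:450]; cv2.imwrite("pics/side0c.png",cv2.resize(o[:,:,::-1],None,fx=3.7,fy=3.7,interpolation=cv2.INTER_CUBIC))
E
```

```text
top teal [396.8 174. ] [391 168  13  13 136] [[ 619.9 -142.3  118. ]]
top teal [353.5 199.2] [348 193  12  13 128] [[546.5 -10.4 118. ]]
top teal [298.5 207.8] [293 202  12  13 127] [[523.8 154.3 118. ]]
side teal [314.1 180.2] [308 175  13  11 119] [[525.4 154.  113. ]]
side teal [322.7 209.8] [316 204  14  13 159] [[547.1 -13.  113. ]]
side teal [353.6 238.9] [346 232  16  15 205] [[ 620.9 -145.3  113. ]]
((352.7213134765625, 185.2911376953125), (166.3978729248047, 134.9208984375), 3.9451863765716553)
[[ 409.1  257.3  100. ]
 [ 819.6  224.3  100. ]
 [ 774.6 -283.4  100. ]
 [ 365.7 -240.4  100. ]]
[[275 114]
 [437 124]
 [431 257]
 [267 245]] [[ 814.2  222.4  100. ]
 [ 773.9 -273.1  100. ]
 [ 369.6 -240.3  100. ]
 [ 414.6  251.4  100. ]]
```

View pics/top0c.png

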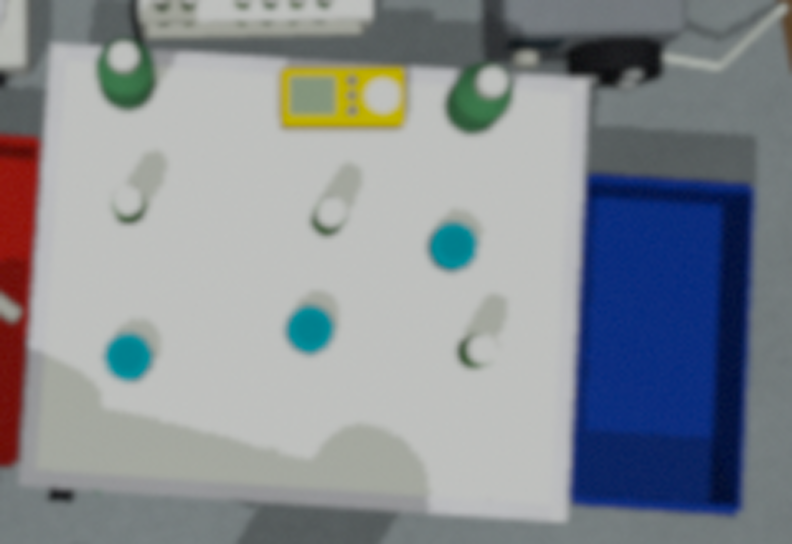

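View pics/side0c.png

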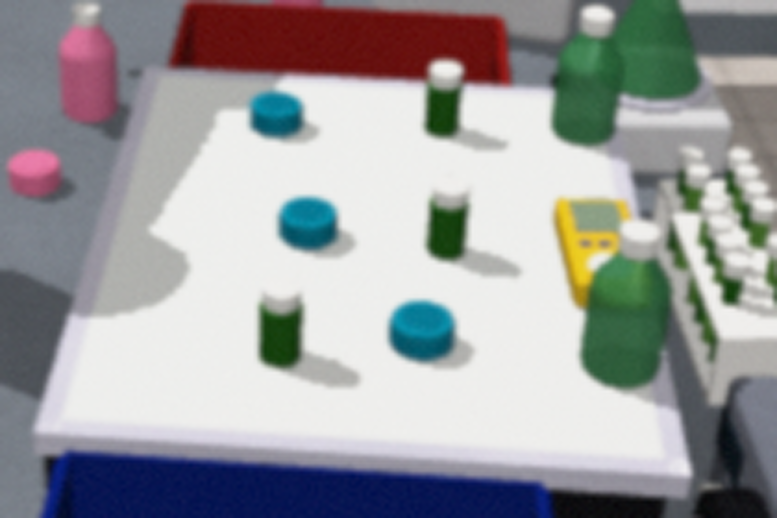

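```bash
python3 - <<'E'
from h import *
np.set_printoptions(precision=1,suppress=True)
v=np.array([[128,200],[331,212],[483,349]])/3.3+[260,100]; V=ray("top",v,158)
vs=np.array([[442,125],[447,248],[280,355]])/3.7+[240,150]; VS=ray("side",vs,100)
print("vial top",V,"side",VS)
sc=np.array([[124,57],[491,80]])/3.3+[260,100]; print("bottles",ray("top",sc,210))
ye=np.array([[283,126],[404,128],[406,70],[282,68]])/3.3+[260,100]; M=ray("top",ye,124);print("meter",M)
q=np.array([[50,44],[594,78],[568,522],[21,484]])/3.3+[260,100]; Q=ray("top",q,100);print("corners",Q)
c=Q.mean(0)[:2]; a=(Q[0]-Q[1]+Q[3]-Q[2])[:2]; b=(Q[0]-Q[3]+Q[1]-Q[2])[:2]
ya=np.arctan2(-a[0],a[1]); yb=np.arctan2(b[1],b[0]); print(c,np.degrees([ya,yb]),np.linalg.norm(a)/2,np.linalg.norm(b)/2)
yaw=(ya+yb)/2
ex=np.array([np.cos(yaw),np.sin(yaw)]);ey=np.array([-ex[1],ex[0]])
C=np.array([[620.4,-143.8],[546.8,-11.7],[524.6,154.1]])
for n,P in(("caps",C),("vial",(V+VS)[:,:2]/2),("meter",M[:,:2])): print(n,np.c_[(P-c)@ex,(P-c)@ey])
# side tub corners check, panel corner
print(proj("side",[[*(c+ex*X+ey*Y),100] for X,Y in((-205,-250),(205,-250),(-205,250))]))
print("world ptub", c+ex*-35+ey*-333)
E
```

```text
vial top [[ 659.9  149.9  158. ]
 [ 645.8  -29.9  158. ]
 [ 521.7 -160.7  158. ]] side [[ 666.1  158.3  100. ]
 [ 651.8  -26.8  100. ]
 [ 525.9 -159.   100. ]]
bottles [[ 776.3  149.6  210. ]
 [ 750.3 -165.8  210. ]]
meter [[ 730.4    8.8  124. ]
 [ 726.5 -101.4  124. ]
 [ 780.  -104.8  124. ]
 [ 784.     8.4  124. ]]
corners [[ 816.3  221.9  100. ]
 [ 774.8 -282.3  100. ]
 [ 366.  -243.5  100. ]
 [ 409.7  253.4  100. ]]
[591.7 -12.6] [-4.9 -4.9] 502.409015032958 409.2061991836835
caps [[  39.8 -128.2]
 [ -44.8   -2.9]
 [ -81.1  160.4]]
vial [[  56.8  172.2]
 [  58.2  -10.8]
 [ -55.1 -152.5]]
meter [[136.3  33.1]
 [141.9 -76.9]
 [195.5 -75.7]
 [189.8  37.4]]
[[247.5 267.7]
 [425.7 279.4]
 [277.9 168.2]]
world ptub [ 528.4 -341.4]
```

Emit:
apply_moves --pt "2.8 0 0 0 0.116" --pt "2.8 0 0 0 0.116" --pt "2.8 0 0 0 0.116" --pt "2.8 0 0 0 0.116" --pt "2.8 0 0 0 0.116" --pt "2.8 0 0 0 0.116" --pt "2.8 0 0 0 0.116" --pt "2.8 0 0 0 0.116" --pt "2.8 0 0 0 0.116" --pt "2.8 0 0 0 0.116" --pt "2.8 0 0 0 0.116" --pt "2.8 0 0 0 0"

```text
time_s: 1.1
eef_pos: [197.0, 486.5, 242.0]
ee_rot: [0.0, 0.74, 0.673, -0.0]
force: [0.8, -0.2, -0.6]
grip_width: 0.325
```

```bash
cat >> h.py <<'E'
PC=np.array([591.7,-12.6]); YAW=np.radians(-4.9); EX=np.array([np.cos(YAW),np.sin(YAW)]); EY=np.array([-EX[1],EX[0]])
def w(X,Y): return PC+EX*X+EY*Y
def toolR():
    q=ctrl.sense()["ee_rot"]; from scipy.spatial.transform import Rotation as Ro
    return Ro.from_quat([q[1],q[2],q[3],q[0]]).as_matrix()
def shift(X,Y,z):
    s=ctrl.sense(); R=toolR(); d=np.r_[w(X,Y),z]-s["eef_pos"]
    p=s["eef_pos"][:2]-PC
    print("PF now",p@EX,p@EY,"z",s["eef_pos"][2],"toolx deg PF",np.degrees(np.arctan2(R[1,0],R[0,0])-YAW),"shift cm",R.T@d/10,"F",s["force"],"t",s["time_s"],"g",s["grip_width"],"tip",ctrl.tip_extent)
E
python3 - <<'E'
from h import *
np.set_printoptions(precision=2,suppress=True)
shift(40,-84,240)
E
```

```text
PF now -435.8966404742356 463.55704213577 z 241.99010188251 toolx deg PF 89.51109134438299 shift cm [-54.35  48.06   0.22] F [ 0.77 -0.16 -0.62] t 1.1 g 0.32451441700448747 tip 11.0
```

Emit:
apply_moves --pt "2.8 -2.0 2.0 0 0" --pt "2.8 -2.0 2.0 0 0" --pt "2.8 -2.0 2.0 0 0" --pt "2.8 -2.0 2.0 0 0" --pt "2.8 -2.0 2.0 0 0" --pt "2.8 -2.0 2.0 0 0" --pt "2.8 -2.0 2.0 0 0" --pt "2.8 -2.0 2.0 0 0" --pt "2.8 -2.0 2.0 0 0" --pt "2.8 -2.0 2.0 0 0" --pt "2.8 -2.0 2.0 0 0" --pt "2.8 -2.0 2.0 0 0"

```text
time_s: 2.1
eef_pos: [415.2, 224.8, 242.2]
ee_rot: [-0.0, 0.737, 0.676, -0.0]
force: [0.5, 0.9, 0.1]
grip_width: 0.325
```

Emit:
apply_moves --pt "2.8 -2.5 2.0 0 0" --pt "2.8 -2.5 2.0 0 0" --pt "2.8 -2.5 2.0 0 0" --pt "2.8 -2.5 2.0 0 0" --pt "2.8 -2.5 2.0 0 0" --pt "2.8 -2.5 2.0 0 0" --pt "2.8 -2.5 2.0 0 0" --pt "2.8 -2.5 2.0 0 0" --pt "2.8 -2.5 2.0 0 0" --pt "2.8 -2.5 2.0 0 0" --pt "2.8 -2.5 2.0 0 0" --pt "2.8 0 0 0 0"

```text
time_s: 3.1
eef_pos: [610.5, -72.2, 241.0]
ee_rot: [0.0, 0.738, 0.675, -0.001]
force: [0.3, -0.9, 0.4]
grip_width: 0.327
```

```bash
python3 - <<'E'
from h import *
np.set_printoptions(precision=2,suppress=True)
shift(40,-84,118)
cv2.imwrite("pics/s1.png",ctrl.capture("side")[:,:,::-1])
E
```

```text
PF now 23.80000722182541 -57.801885873028034 z 240.9801258492286 toolx deg PF 89.73419581100177 shift cm [-2.6   1.64 12.3 ] F [ 0.25 -0.93  0.44] t 3.1 g 0.3271816617863803 tip 11.0
```

View pics/s1.png

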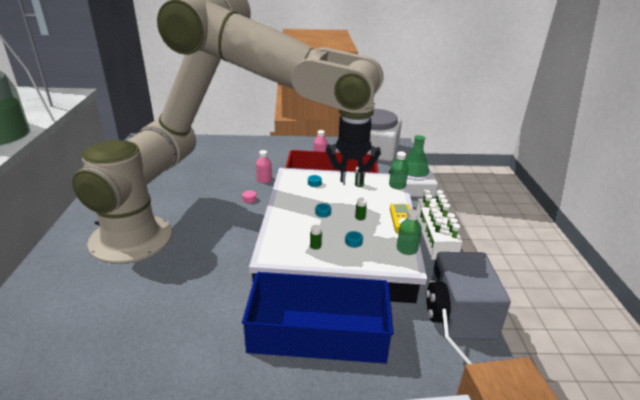

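Emit:
apply_moves --pt "2.8 -1.3 0.8 0 0" --pt "2.8 -1.3 0.8 0 0" --pt "2.8 0 0 2.0 0" --pt "2.8 0 0 2.0 0" --pt "2.8 0 0 2.0 0" --pt "2.8 0 0 2.0 0" --pt "2.8 0 0 2.0 0" --pt "2.8 0 0 1.5 0" --pt "2.8 0 0 0.8 0" --pt "2.8 0 0 0 0"

```text
time_s: 3.98
eef_pos: [621.6, -94.0, 117.7]
ee_rot: [-0.001, 0.737, 0.675, -0.001]
force: [-0.8, -0.8, -0.5]
grip_width: 0.327
```

```bash
python3 - <<'E'
from h import *
np.set_printoptions(precision=2,suppress=True)
shift(40,-255,116)
a=ctrl.capture("side")[150:290,240:450]; b=ctrl.capture("top")[100:265,260:500]
cv2.imwrite("pics/s2.png",cv2.resize(a[:,:,::-1],None,fx=3.7,fy=3.7,interpolation=cv2.INTER_CUBIC))
E
```

```text
PF now 36.73351831045363 -78.50729707234835 z 117.68841732250438 toolx deg PF 89.88131044569668 shift cm [-17.65   0.36   0.15] F [-0.8  -0.83 -0.51] t 3.9833 g 0.32690162578824267 tip 11.0
```

View pics/s2.png

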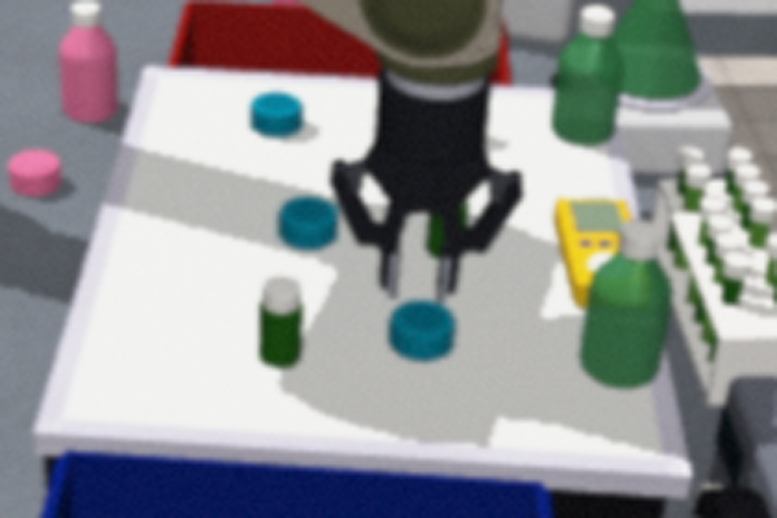

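Emit:
apply_moves --pt "2.8 -0.4 0.3 0 0" --pt "2.8 -0.8 0 0 0" --pt "2.8 -0.9 0 0 0" --pt "2.8 -1.0 0 0 0" --pt "2.8 -1.0 0 0 0" --pt "2.8 -1.0 0 0 0" --pt "2.8 -1.0 0 0 0" --pt "2.8 -1.0 0 0 0" --pt "2.8 -1.0 0 0 0"

```text
time_s: 4.83
eef_pos: [618.1, -177.1, 119.3]
ee_rot: [-0.0, 0.738, 0.674, -0.0]
force: [0.1, 0.4, -0.1]
grip_width: 0.331
```

```bash
python3 - <<'E'
from h import *
np.set_printoptions(precision=2,suppress=True)
shift(40,-261,118)
a=ctrl.capture("side")[150:330,240:450]
cv2.imwrite("pics/s3.png",cv2.resize(a[:,:,::-1],None,fx=3.3,fy=3.3,interpolation=cv2.INTER_CUBIC))
E
```

```text
PF now 40.32346377064719 -161.64448472104195 z 119.29402155997828 toolx deg PF 89.72796367677378 shift cm [-9.94  0.01  0.13] F [ 0.12  0.38 -0.1 ] t 4.8333 g 0.3308435553585637 tip 11.0
```

View pics/s3.png

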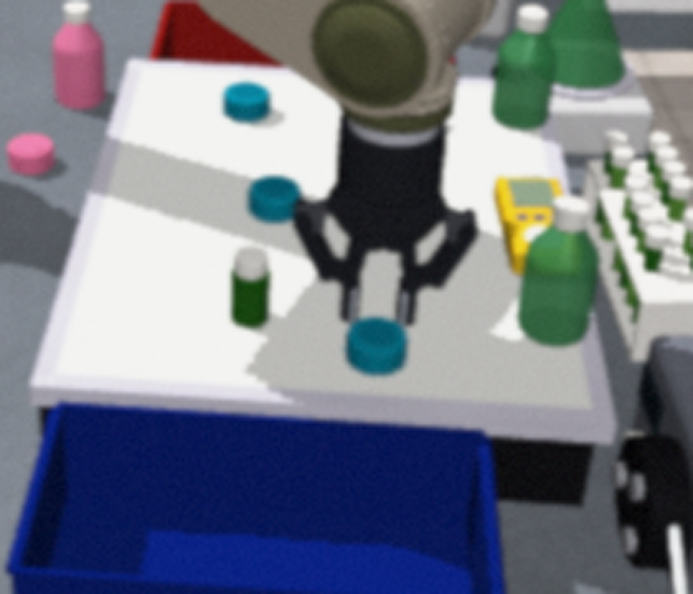

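Emit:
apply_moves --pt "2.8 -1.0 0 0.1 0" --pt "2.8 -1.0 0 0.1 0" --pt "2.8 -1.0 0 0 0" --pt "2.8 -1.0 0 0 0" --pt "2.8 -1.0 0 0 0" --pt "2.8 -1.0 0 0 0" --pt "2.8 -1.0 0 0 0" --pt "2.8 -1.0 0 0 0" --pt "2.8 -1.0 0 0 0" --pt "2.8 -0.8 0 0 0" --pt "2.8 -0.4 0 0 0" --pt "2.8 0 0 0 0"

```text
time_s: 5.88
eef_pos: [608.9, -278.5, 117.2]
ee_rot: [0.0, 0.739, 0.674, -0.0]
force: [0.1, 0.4, 0.6]
grip_width: 0.324
```

```bash
python3 - <<'E'
from h import *
np.set_printoptions(precision=2,suppress=True)
shift(-70,50,200)
a=ctrl.capture("side")[150:380,200:450]
cv2.imwrite("pics/s4.png",cv2.resize(a[:,:,::-1],None,fx=2.5,fy=2.5,interpolation=cv2.INTER_CUBIC))
E
```

```text
PF now 39.82871248751891 -263.41287621986606 z 117.1802391786024 toolx deg PF 89.69067101046352 shift cm [ 31.28 -11.15  -8.28] F [0.15 0.42 0.64] t 5.8833 g 0.32362567922979985 tip 11.0
```

View pics/s4.png

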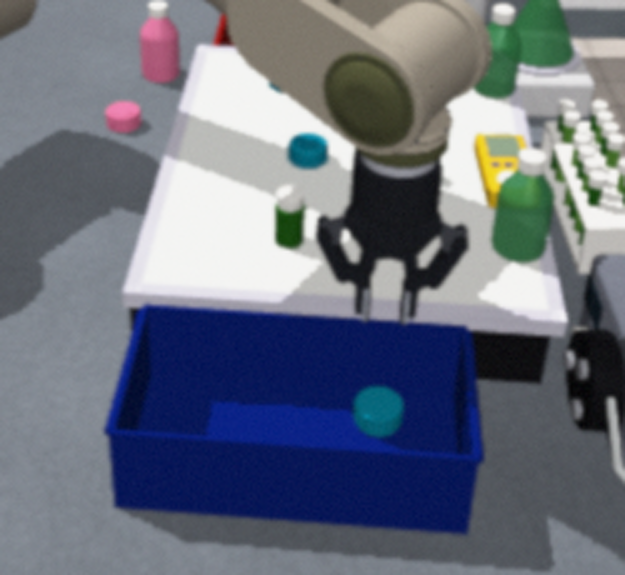

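Cap 0 is in the blue tub at about (378,410) in the crop. Next is the middle cap.

Emit:
apply_moves --pt "2.8 0 0 -2.0 0" --pt "2.8 0 0 -2.5 0" --pt "2.8 0 0 -2.5 0" --pt "2.8 0 0 -2.0 0" --pt "2.8 3.0 -1.1 0 0" --pt "2.8 3.0 -1.1 0 0" --pt "2.8 3.0 -1.1 0 0" --pt "2.8 3.0 -1.1 0 0" --pt "2.8 3.0 -1.1 0 0" --pt "2.8 3.0 -1.1 0 0" --pt "2.8 3.0 -1.1 0 0" --pt "2.8 3.0 -1.1 0 0"

```text
time_s: 6.93
eef_pos: [542.2, -28.6, 207.5]
ee_rot: [0.0, 0.738, 0.675, 0.0]
force: [1.2, 0.5, 0.8]
grip_width: 0.326
```

Emit:
apply_moves --pt "2.8 3.0 -1.1 0 0" --pt "2.8 3.0 -1.0 0 0" --pt "2.8 0 0 0 -0.119" --pt "2.8 0 0 0 -0.119" --pt "2.8 0 0 0 -0.119" --pt "2.8 0 0 0 -0.119" --pt "2.8 0 0 0 -0.119" --pt "2.8 0 0 0 0"

```text
time_s: 7.6
eef_pos: [527.3, 31.6, 207.4]
ee_rot: [0.0, 0.506, 0.863, 0.0]
force: [0.1, -0.5, -0.4]
grip_width: 0.329
```

```bash
python3 - <<'E'
from h import *
np.set_printoptions(precision=2,suppress=True)
shift(-69.5,33.6,118)
im=ctrl.capture("side")
for c,st in blobs(teal(im)):
    P=ray("side",[c],113)[0]; p=P[:2]-PC; print(c,st[4],p@EX,p@EY)
E
```

```text
PF now -67.9279605750562 38.541971538400176 z 207.41052066554386 toolx deg PF 124.1191489533071 shift cm [-0.32 -0.41  8.94] F [ 0.06 -0.47 -0.42] t 7.6 g 0.3293280399085243 tip 11.0
[314.42 180.69] 106 -79.08053808926981 157.19320840148907
[322.77 209.92] 165 -44.2106367784445 -4.51484592631947
[350.89 313.85] 333 34.749162373705985 -386.0189711954646
```

Emit:
apply_moves --pt "2.8 0 -0.4 2.0 0" --pt "2.8 0 0 2.0 0" --pt "2.8 0 0 2.0 0" --pt "2.8 0 0 2.0 0" --pt "2.8 0 0 0.9 0" --pt "2.8 0 0 0 0" --pt "2.8 -0.5 0 0 0" --pt "2.8 -0.8 0 0 0" --pt "2.8 -0.9 0 0 0" --pt "2.8 -1.0 0 0 0" --pt "2.8 -1.0 0 0 0" --pt "2.8 -1.0 0 0 0"

```text
time_s: 8.65
eef_pos: [549.8, -17.6, 118.6]
ee_rot: [0.0, 0.508, 0.861, 0.0]
force: [0.8, 0.3, 0.4]
grip_width: 0.33
```

```bash
python3 - <<'E'
from h import *
np.set_printoptions(precision=2,suppress=True)
shift(40-16,-130+24,118)
im=ctrl.capture("side")
for c,st in blobs(teal(im)):
    P=ray("side",[c],113)[0]; p=P[:2]-PC; print(c,st[4],p@EX,p@EY)
a=im[150:330,240:450]
cv2.imwrite("pics/s5.png",cv2.resize(a[:,:,::-1],None,fx=3.3,fy=3.3,interpolation=cv2.INTER_CUBIC))
E
```

```text
PF now -41.27722964165292 -8.605933447513005 z 118.62569918739845 toolx deg PF 123.79516518717307 shift cm [-11.72   0.01   0.07] F [0.82 0.33 0.36] t 8.65 g 0.33009124966803544 tip 11.0
[309.83 178.28] 18 -94.24501432403353 170.78706288822102
[329.08 216.24] 181 -25.49251156051881 -34.033413655121194
[350.96 313.81] 334 34.90081229752983 -385.8902490039823
```

View pics/s5.png

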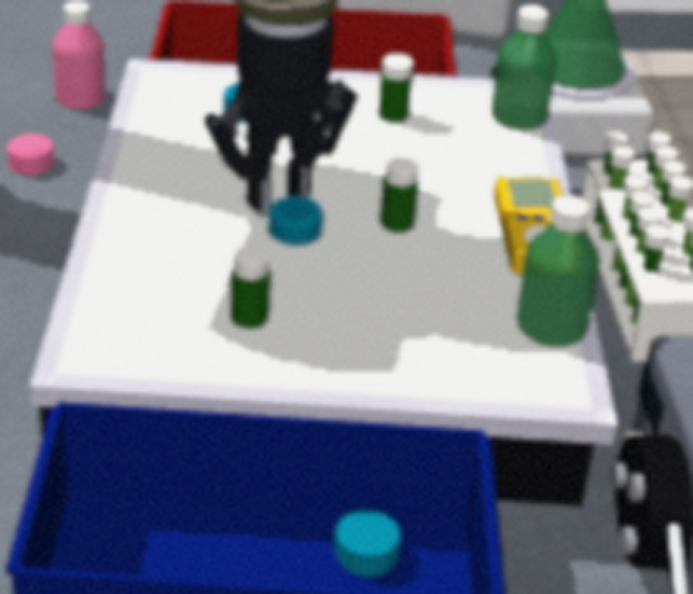

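Emit:
apply_moves --pt "2.8 -1.0 0 0 0" --pt "2.8 -1.0 0 0 0" --pt "2.8 -1.0 0 0 0" --pt "2.8 -1.0 0 0 0" --pt "2.8 -1.0 0 0 0" --pt "2.8 -1.0 0 0 0" --pt "2.8 -1.0 0 0 0" --pt "2.8 -1.0 0 0 0" --pt "2.8 -1.0 0 0 0" --pt "2.8 -0.8 0 0 0" --pt "2.8 -0.5 0 0 0" --pt "2.8 0 0 0 0"

```text
time_s: 9.7
eef_pos: [599.3, -107.5, 118.1]
ee_rot: [0.0, 0.508, 0.861, -0.0]
force: [0.9, -0.6, -1.0]
grip_width: 0.331
```

```bash
python3 - <<'E'
from h import *
np.set_printoptions(precision=2,suppress=True)
shift(40,-84,118)
im=ctrl.capture("side")
for c,st in blobs(teal(im)):
    P=ray("side",[c],113)[0]; p=P[:2]-PC; print(c,st[4],p@EX,p@EY)
E
```

```text
PF now 15.691991138485863 -93.85998662779603 z 118.14833318572636 toolx deg PF 123.79025602557113 shift cm [-0.53  2.57  0.01] F [ 0.92 -0.64 -0.96] t 9.7 g 0.33080251549453377 tip 11.0
[314.25 180.38] 114 -79.7388435618156 159.08258315755884
[350.17 236.21] 211 31.77014680081821 -119.39824837502101
[350.86 313.83] 333 34.706391971143255 -385.9651709700314
```

Emit:
apply_moves --pt "2.8 0.8 0 0 0" --pt "2.8 1.0 0 0 0" --pt "2.8 0.2 0 -2.0 0" --pt "2.8 0 0 -2.0 0" --pt "2.8 0 0 -2.0 0.119" --pt "2.8 0 0 -2.0 0.119" --pt "2.8 0 0 0 0.119" --pt "2.8 0 0 0 0.119" --pt "2.8 0 0 0 0.119" --pt "2.8 0 0 0 0"

```text
time_s: 10.58
eef_pos: [588.8, -87.7, 198.4]
ee_rot: [-0.0, 0.739, 0.673, 0.0]
force: [0.4, -0.5, 0.4]
grip_width: 0.326
```

```bash
python3 - <<'E'
from h import *
np.set_printoptions(precision=2,suppress=True)
shift(32.5,-74,118)
im=ctrl.capture("side")
for c,st in blobs(teal(im)):
    P=ray("side",[c],113)[0]; p=P[:2]-PC; print(c,st[4],p@EX,p@EY)
E
```

```text
PF now 3.4955539879868454 -75.11963367277754 z 198.43252722765288 toolx deg PF 89.55913478550183 shift cm [0.13 2.9  8.04] F [ 0.42 -0.47  0.42] t 10.5833 g 0.3263987098890482 tip 11.0
[314.4  180.37] 116 -79.2823553584242 159.17562199240447
[350.34 236.6 ] 200 32.20685491067619 -121.03097975304472
[350.89 313.84] 331 34.75987582208059 -385.9904333743848
```

Emit:
apply_moves --pt "2.8 0 1.5 0 0" --pt "2.8 0 1.4 1.0 0" --pt "2.8 0 0 2.0 0" --pt "2.8 0 0 2.0 0" --pt "2.8 0 0 2.0 0" --pt "2.8 0 0 1.0 0" --pt "2.8 0 0 0 0" --pt "2.8 -0.5 0 0 0" --pt "2.8 -0.8 0 0 0" --pt "2.8 -0.9 0 0 0" --pt "2.8 -1.0 0 0 0" --pt "2.8 -1.0 0 0 0"

```text
time_s: 11.63
eef_pos: [614.4, -134.9, 119.0]
ee_rot: [0.001, 0.738, 0.675, 0.0]
force: [0.3, 0.8, -0.1]
grip_width: 0.333
```

```bash
python3 - <<'E'
from h import *
np.set_printoptions(precision=2,suppress=True)
shift(33,-262,118)
im=ctrl.capture("side")
for c,st in blobs(teal(im)):
    P=ray("side",[c],113)[0]; p=P[:2]-PC; print(c,st[4],p@EX,p@EY)
E
```

```text
PF now 33.113754803030105 -119.92536092690874 z 118.99749527776292 toolx deg PF 89.73302125810186 shift cm [-14.21   0.05   0.11] F [ 0.34  0.79 -0.11] t 11.6333 g 0.33253533876021335 tip 11.0
[314.25 180.42] 113 -79.71035914189412 158.78543714869915
[350.65 243.67] 218 33.12756967864121 -150.50127260197434
[350.93 313.92] 334 34.82937953548232 -386.20217158839563
```

Emit:
apply_moves --pt "2.8 -1.0 0 0.1 0" --pt "2.8 -1.0 0 0 0" --pt "2.8 -1.0 0 0 0" --pt "2.8 -1.0 0 0 0" --pt "2.8 -1.0 0 0 0" --pt "2.8 -1.0 0 0 0" --pt "2.8 -1.0 0 0 0" --pt "2.8 -1.0 0 0 0" --pt "2.8 -1.0 0 0 0" --pt "2.8 -1.0 0 0 0" --pt "2.8 -1.0 0 0 0" --pt "2.8 -1.0 0 0 0"

```text
time_s: 12.68
eef_pos: [603.5, -254.0, 117.3]
ee_rot: [0.0, 0.738, 0.675, 0.0]
force: [-0.5, 0.1, 0.5]
grip_width: 0.326
```

Emit:
apply_moves --pt "2.8 -1.0 0 0 0" --pt "2.8 -0.8 0 0 0" --pt "2.8 -0.4 0 0 0" --pt "2.8 0 0 0 0" --pt "2.8 0 0 -2 0" --pt "2.8 0 0 -2.5 0" --pt "2.8 0 0 -2.5 0" --pt "2.8 0 0 -2 0" --pt "2.8 0 0 0 0"

```text
time_s: 13.43
eef_pos: [602.9, -275.1, 212.2]
ee_rot: [0.004, 0.738, 0.675, 0.001]
force: [0.3, -0.4, 1.0]
grip_width: 0.326
```

```bash
python3 - <<'E'
from h import *
np.set_printoptions(precision=2,suppress=True)
im=ctrl.capture("side")
for c,st in blobs(teal(im)):
    P=ray("side",[c],113)[0]; p=P[:2]-PC; print(c,st[4],p@EX,p@EY)
a=im[150:380,200:450]
cv2.imwrite("pics/s6.png",cv2.resize(a[:,:,::-1],None,fx=2.5,fy=2.5,interpolation=cv2.INTER_CUBIC))
# C: start at (-79.5,158.5) -> (-140,-40)
C=np.array([-79.5,158.5]); d=np.array([-140,-40])-C; L=np.linalg.norm(d); d/=L
print(L,np.degrees(np.arctan2(-d[1],-d[0])),C-44*d); shift(*(C-44*d),200)
E
```

```text
[314.25 180.42] 113 -79.71035914189412 158.78543714869915
[350.05 310.64] 469 33.009218675309945 -377.27966341295735
207.51505969447132 73.04951809382297 [-66.67 200.59]
PF now 33.01855135550716 -260.31544473771845 z 209.59157128194826 toolx deg PF 89.77878395266481 shift cm [ 46.05 -10.15   0.83] F [-0.07 -0.53 -0.93] t 13.4833 g 0.32784490509852526 tip 11.0
```

View pics/s6.png

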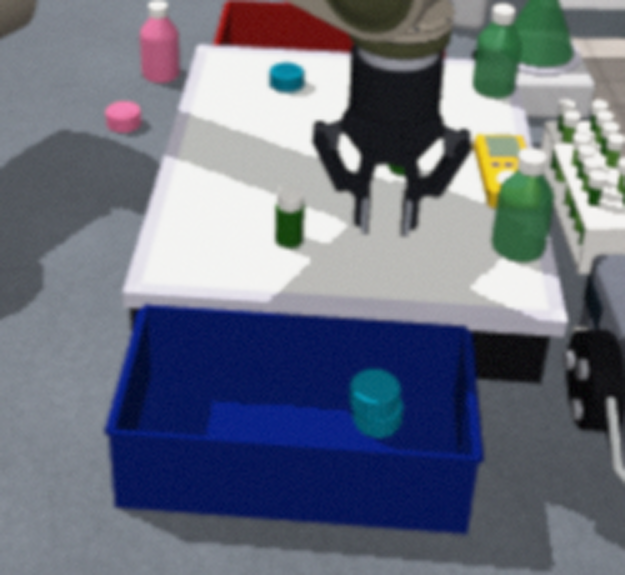

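Both caps are in the blue tub, the second lying on the first. Now the last cap.

Emit:
apply_moves --pt "2.8 3.0 -0.7 0 0" --pt "2.8 3.1 -0.7 0 0" --pt "2.8 3.1 -0.7 0 0" --pt "2.8 3.1 -0.7 0 0" --pt "2.8 3.1 -0.7 0 0" --pt "2.8 3.1 -0.7 0 0" --pt "2.8 3.1 -0.7 0 0" --pt "2.8 3.1 -0.7 0 0" --pt "2.8 3.1 -0.7 0 0" --pt "2.8 3.1 -0.7 0 0" --pt "2.8 3.1 -0.7 0 0" --pt "2.8 3.1 -0.7 0 0"

```text
time_s: 14.48
eef_pos: [550.3, 104.0, 206.1]
ee_rot: [-0.001, 0.738, 0.675, -0.001]
force: [1.2, -0.1, -0.5]
grip_width: 0.327
```

Emit:
apply_moves --pt "2.8 3.0 -0.6 0 0" --pt "2.8 3.0 -0.6 0 0" --pt "2.8 2.9 -0.6 0 0" --pt "2.8 0 0 0 0.1" --pt "2.8 0 0 0 0.1" --pt "2.8 0 0 0 0.09" --pt "2.8 0 0 0 0"

```text
time_s: 15.07
eef_pos: [540.7, 192.8, 206.0]
ee_rot: [-0.0, 0.829, 0.56, -0.001]
force: [-0.2, -0.2, -0.3]
grip_width: 0.327
```

```bash
python3 - <<'E'
from h import *
np.set_printoptions(precision=2,suppress=True)
shift(-66.7,200.6,118)
E
```

```text
PF now -68.34786405464287 200.30665268674028 z 206.04988474003898 toolx deg PF 72.9932852550214 shift cm [0.09 0.17 8.8 ] F [-0.15 -0.15 -0.29] t 15.0667 g 0.3270042034686125 tip 11.0
```

Emit:
apply_moves --pt "2.8 0 0.2 1.8 0" --pt "2.8 0 0 2.0 0" --pt "2.8 0 0 2.0 0" --pt "2.8 0 0 2.0 0" --pt "2.8 0 0 1.0 0" --pt "2.8 0 0 0 0" --pt "2.8 -0.5 0 0 0" --pt "2.8 -0.8 0 0 0" --pt "2.8 -0.9 0 0 0" --pt "2.8 -1.0 0 0 0" --pt "2.8 -1.0 0 0 0" --pt "2.8 -1.0 0 0 0"

```text
time_s: 16.07
eef_pos: [523.6, 142.2, 119.7]
ee_rot: [0.0, 0.828, 0.561, 0.0]
force: [0.9, 0.8, 1.0]
grip_width: 0.333
```

```bash
python3 - <<'E'
from h import *
np.set_printoptions(precision=2,suppress=True)
shift(-131.5,-12,118)
im=ctrl.capture("side")
for c,st in blobs(teal(im)):
    P=ray("side",[c],113)[0]; p=P[:2]-PC; print(c,st[4],p@EX,p@EY)
E
```

```text
PF now -81.04793395352284 148.4430001073323 z 119.72411301603981 toolx deg PF 73.11171602753831 shift cm [-16.82  -0.17   0.17] F [0.88 0.84 0.96] t 16.0667 g 0.3327051354727713 tip 11.0
[310.57 186.73] 128 -87.80450623116336 118.99654457548434
[350.1  310.37] 480 33.10019839465191 -376.50601185634514
```

Emit:
apply_moves --pt "2.8 -1.0 0 0.1 0" --pt "2.8 -1.0 0 0 0" --pt "2.8 -1.0 0 0 0" --pt "2.8 -1.0 0 0 0" --pt "2.8 -1.0 0 0 0" --pt "2.8 -1.0 0 0 0" --pt "2.8 -1.0 0 0 0" --pt "2.8 -1.0 0 0 0" --pt "2.8 -1.0 0 0 0" --pt "2.8 -1.0 0 0 0" --pt "2.8 -1.0 0 0 0" --pt "2.8 -1.0 0 0 0"

```text
time_s: 17.12
eef_pos: [479.1, 31.1, 118.3]
ee_rot: [-0.0, 0.828, 0.561, -0.0]
force: [-0.4, -0.4, 0.7]
grip_width: 0.329
```

Emit:
apply_moves --pt "2.8 -1.0 0 0 0" --pt "2.8 -0.9 0 0 0" --pt "2.8 -0.8 0 0 0" --pt "2.8 -0.4 0 0 0" --pt "2.8 0 0 0 0"

```text
time_s: 17.53
eef_pos: [467.8, 2.4, 118.3]
ee_rot: [0.0, 0.828, 0.56, -0.0]
force: [-0.2, 0.5, -0.9]
grip_width: 0.325
```

```bash
python3 - <<'E'
from h import *
np.set_printoptions(precision=2,suppress=True)
shift(-131.5,-12,118)
im=ctrl.capture("side")
for c,st in blobs(teal(im)):
    P=ray("side",[c],113)[0]; p=P[:2]-PC; print(c,st[4],p@EX,p@EY)
a=im[150:380,200:450]
cv2.imwrite("pics/s7.png",cv2.resize(a[:,:,::-1],None,fx=2.5,fy=2.5,interpolation=cv2.INTER_CUBIC))
E
```

```text
PF now -124.7810883735112 4.40550930178056 z 118.32745127793446 toolx deg PF 73.07545677155535 shift cm [-1.77 -0.17  0.03] F [-0.19  0.53 -0.91] t 17.5333 g 0.32499149299999314 tip 11.0
[290.02 211.86] 173 -132.4882565334839 -23.843400203847
[350.1  310.37] 480 33.10019839465191 -376.50601185634514
```

View pics/s7.png

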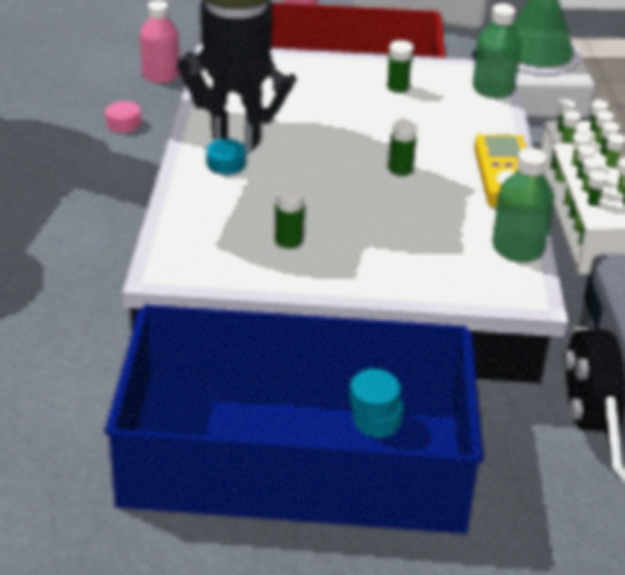

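Emit:
apply_moves --pt "2.8 0.8 0 0 0" --pt "2.8 1.0 0 0 0" --pt "2.8 0.4 0 0 -0.1" --pt "2.8 0 0 0 -0.1" --pt "2.8 0 0 0 -0.095" --pt "2.8 0 -0.7 0 0" --pt "2.8 0 -0.7 0 0" --pt "2.8 0 0 0 0"

```text
time_s: 18.25
eef_pos: [460.8, 25.6, 118.1]
ee_rot: [-0.001, 0.737, 0.676, -0.0]
force: [0.0, 0.1, -0.1]
grip_width: 0.33
```

```bash
python3 - <<'E'
from h import *
np.set_printoptions(precision=2,suppress=True)
shift(-133,-263,118)
im=ctrl.capture("side")
for c,st in blobs(teal(im)):
    P=ray("side",[c],113)[0]; p=P[:2]-PC; print(c,st[4],p@EX,p@EY)
E
```

```text
PF now -133.66250948422433 26.897786866531906 z 118.13024184933401 toolx deg PF 89.91883920349056 shift cm [-28.99   0.11   0.01] F [ 0.02  0.11 -0.06] t 18.25 g 0.33046147849575036 tip 11.0
[290. 212.] 169 -132.46558379512018 -24.564825452518072
[350.12 310.38] 480 33.151387530951716 -376.53029995704696
```

Aligned to about 1 mm. Pushing straight down the near lane.

Emit:
apply_moves --pt "2.8 -0.6 0.1 0 0" --pt "2.8 -0.9 0 0 0" --pt "2.8 -0.9 0 0 0" --pt "2.8 -1.0 0 0 0" --pt "2.8 -1.0 0 0 0" --pt "2.8 -1.0 0 0 0" --pt "2.8 -1.0 0 0 0" --pt "2.8 -1.0 0 0 0" --pt "2.8 -1.0 0 0 0" --pt "2.8 -1.0 0 0 0" --pt "2.8 -1.0 0 0 0" --pt "2.8 -1.0 0 0 0"

```text
time_s: 19.3
eef_pos: [453.4, -89.9, 118.3]
ee_rot: [0.0, 0.737, 0.676, -0.0]
force: [-0.3, -0.1, 0.4]
grip_width: 0.322
```

```bash
python3 - <<'E'
from h import *
np.set_printoptions(precision=2,suppress=True)
shift(-133,-263,118)
im=ctrl.capture("side")
for c,st in blobs(teal(im)):
    P=ray("side",[c],113)[0]; p=P[:2]-PC; print(c,st[4],p@EX,p@EY)
E
```

```text
PF now -131.2214430796766 -88.82657572383144 z 118.29156312646244 toolx deg PF 90.02806731136747 shift cm [-17.42  -0.19   0.03] F [-0.26 -0.12  0.45] t 19.3 g 0.3217900624240406 tip 11.0
[286.23 232.24] 194 -130.83287808803146 -119.13629224373074
[350.11 310.4 ] 481 33.11720694634342 -376.5838457262349
```

Emit:
apply_moves --pt "2.8 -1.0 -0.05 0 0" --pt "2.8 -1.0 -0.05 0 0" --pt "2.8 -1.0 -0.05 0 0" --pt "2.8 -1.0 -0.05 0 0" --pt "2.8 -1.0 0 0 0" --pt "2.8 -1.0 0 0 0" --pt "2.8 -1.0 0 0 0" --pt "2.8 -1.0 0 0 0" --pt "2.8 -1.0 0 0 0" --pt "2.8 -1.0 0 0 0" --pt "2.8 -1.0 0 0 0" --pt "2.8 -1.0 0 0 0"

```text
time_s: 20.35
eef_pos: [441.2, -209.3, 118.3]
ee_rot: [-0.0, 0.737, 0.676, -0.0]
force: [-0.5, 0.7, -0.9]
grip_width: 0.324
```

Emit:
apply_moves --pt "2.8 -1.0 0 0 0" --pt "2.8 -1.0 0 0 0" --pt "2.8 -1.0 0 0 0" --pt "2.8 -1.0 0 0 0" --pt "2.8 -0.8 0 0 0" --pt "2.8 -0.4 0 0 0" --pt "2.8 0 0 0 0" --pt "2.8 0 0 -2 0" --pt "2.8 0 0 -2.5 0" --pt "2.8 0 0 -2.5 0" --pt "2.8 0 0 -2 0" --pt "2.8 0 0 0 0"

```text
time_s: 21.35
eef_pos: [438.1, -260.6, 212.2]
ee_rot: [0.003, 0.736, 0.677, 0.0]
force: [-0.1, -0.1, 1.0]
grip_width: 0.325
```

```bash
python3 - <<'E'
from h import *
np.set_printoptions(precision=2,suppress=True)
shift(0,0,0)
im=ctrl.capture("side")
cv2.imwrite("pics/s8.png",im[:,:,::-1])
cv2.imwrite("pics/t8.png",ctrl.capture("top")[:,:,::-1])
E
```

```text
PF now -131.88489056929356 -260.2449794691383 z 212.18764465113577 toolx deg PF 90.06727024312241 shift cm [26.1  13.11 21.18] F [-0.11 -0.07  1.03] t 21.35 g 0.3251303438713801 tip 11.0
```

View pics/s8.png

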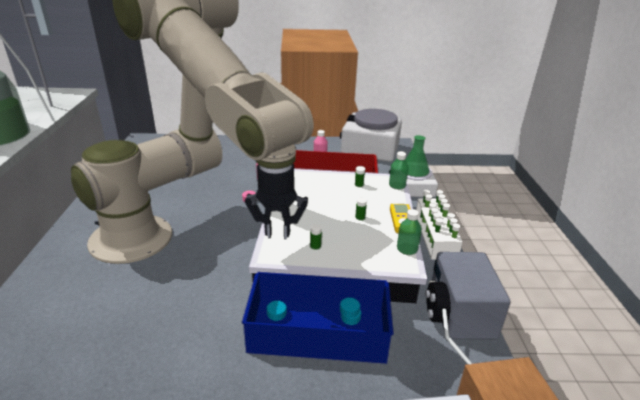

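View pics/t8.png

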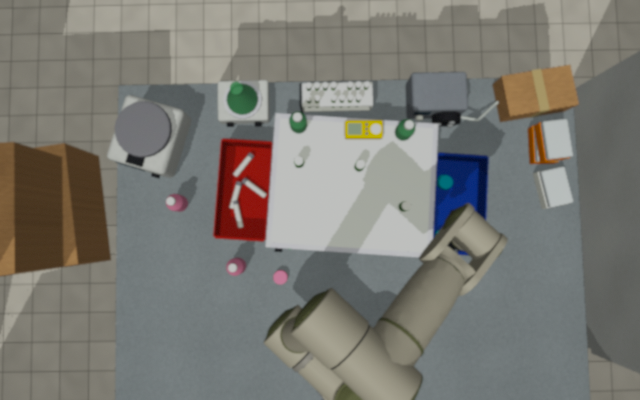

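All three caps are in the blue tub: side view (277,310), plus the stacked pair at (350,310). The vials look unmoved, so I'll check that numerically and then hand in.

```bash
python3 - <<'E'
from h import *
np.set_printoptions(precision=1,suppress=True)
for f in("side0","s8"):
    im=cv2.imread(f"pics/{f}.png"); h=cv2.cvtColor(im,cv2.COLOR_BGR2HSV)
    for nm,m in(("green",(h[...,0]>45)&(h[...,0]<80)&(h[...,1]>110)),("yellow",(h[...,0]>20)&(h[...,0]<33)&(h[...,1]>150))):
        m=m.copy(); m[:,:285]=0; m[:,423:]=0; m[:150]=0; m[260:]=0
        print(f,nm,[(c.round(1).tolist(),int(s[4])) for c,s in blobs(m,30)])
E
```

```text
side0 green [([406.5, 168.2], 779), ([359.0, 179.8], 76), ([360.3, 212.3], 94), ([408.7, 236.5], 591), ([315.0, 241.0], 116)]
side0 yellow [([396.0, 217.4], 166)]
s8 green [([406.5, 168.2], 780), ([359.0, 179.8], 76), ([360.2, 212.3], 96), ([408.7, 236.6], 591), ([315.3, 241.1], 122)]
s8 yellow [([396.1, 217.4], 164)]
```

```bash
python3 -c "
from rig import ctrl
print(ctrl.finish_job())"
```

```text
the job is handed in; nothing more can be done
None
```

All three teal caps are in the dark blue wash-up tub, and I handed the job in at about 21.5 s. I pushed each one along the panel and over its -y end with two slightly open fingers, and none was picked up. The middle and far caps each went in two legs so they passed well clear of the vial near that end.

- **Caps:** the last side view shows all three in the tub. The second cap landed on top of the first.
- **Things to leave alone:** comparing the first and last side pictures, the vials, bottles and light meter are all within 0.3 px of where they started.
- **Contact:** the force readings after each move were at most about 1.5 N, and the arm was raised clear of everything at the end.
- **Not fully confirmed:** in the last top view the arm hides part of the tub, so the full cap count comes from the side view only. No checks failed or disagreed.

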